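Flip the tank status flag from red to green

TASK

One of the two tank status flags on the bench still shows red: with your fingertips, push the outer edge of its paddle up from underneath and on over its pivot, then press it down on the other side until it lies fully flat with the green face up. Only push it, do not pinch it, and leave the other flag, the jars and the pliers as they are.

Things in the scene. Friction and masses are not known exactly. Their poses are not given: they have to be found in the camera images.
- due_stand: Stand of the flag showing red, steel, screwed down: base 100 x 100 x 12 mm, post 26 x 30 mm, on top a 92 mm wide fork whose cheeks (24 mm long, tops 135 mm above the bench) hold the pivot pin. Origin: centre of the base's underside. x is level, from the side where the paddle starts (-x, to the robot's right) to the side where it must end (+x, robot's left); z up; yaw varies.
- due_pivot (a point): Middle of that flag's pivot pin, 120 mm above the bench, in the paddle's mid-plane; pin along the stand's y (axes as due_stand). A rubber rest bar, 20 mm wide, runs under the paddle along the stand's x to 40 mm either side of the pivot, top 114 mm above the bench; beyond it the paddle overhangs free air.
- due_paddle (a joint): Angle of the red-showing paddle, rad: 0 = level on the stand's -x side, red face up; 1.57 = upright; 3.14 = level on the +x side, green face up. Stops at 0 and 3.14; starts between 0 and 0.3. Stiff hinge: the paddle stays at any angle where it is left and does not fall; turning it takes 0.05 to 0.08 N m (about 1 N at the outer edge).
- due_edge (a point): Middle of the outer (free) edge of that paddle, 80 mm from the pivot, half-way through its thickness. The paddle is a flat plate 70 mm wide and 8 mm thick (a red and a green plate back to back), reaching from 10 to 80 mm from the pivot.
- due_red_face (a point): Centre of that paddle's red face (70 x 70 mm), on its surface, 45 mm out from the pivot; up at the start.
- due_green_face (a point): Centre of that paddle's green face (70 x 70 mm), on its surface, 45 mm out from the pivot; underneath at the start, must end on top.
- ready_stand: The other status flag, of exactly the same make and size, also screwed down, already showing green; leave it alone. Origin: centre of the base's underside; its paddle lies on its +x side, which points to the robot's right.
- ready_paddle (a joint): Angle of the already green flag's paddle, 3.14 from the start: lying level on its stand's +x side, green face up.
- honey_jar: Loose amber jar with a yellow lid, 62 mm across, 85 mm tall, origin at the centre of its underside. Leave it standing.
- spare_jar: Loose clear glass jar with a steel lid, 62 mm across, 85 mm tall, origin at the centre of its underside. Leave it standing.
- pliers: Loose pliers with red handles lying flat on the bench, about 155 mm long, 56 mm wide, 12 mm high, origin on the bench under the joint. Leave them.
Things that resemble listed ones, but are neither listed nor needed, are in the scene too. What is shaped like the due_stand but brown or orange is not meant.

How it is judged:
On the way, in this order (a step that is already met when the one before it is completed fails the run):
1. the paddle has been raised past upright (value of joint due_paddle above 1.6 rad).
2. the paddle lies flat on the other side, green face up (value of joint due_paddle above 3.04 rad), for 0.2 s.
At the end, for the whole second after the job is handed in: The paddle that showed red lies on the other side of its pivot, green face up, within 0.1 rad of level and at rest; the other flag's paddle is still down (within 0.19 rad of level) and the two jars and the pliers are within 15 mm of where they began (value of joint due_paddle above 3.04 rad and value of joint ready_paddle above 2.95 rad and velocity of joint due_paddle between -0.1 and 0.1 rad/s and distance of each of honey_jar, spare_jar, pliers from where it was at the start of the episode below 0.015 m); the robot touches nothing.
It fails at once if the paddle is pinched: the fingers squeeze its red and green faces at once (contact force between the fingers and due_paddle_c1 above 5 N and contact force between the fingers and due_paddle_c2 above 5 N).
It fails at once if the flag that is already green is moved (value of joint ready_paddle below 2.95 rad).
It fails at once if the amber jar is lifted, knocked or shifted by more than 15 mm (distance of honey_jar from where it was at the start of the episode above 0.015 m).
It fails at once if the clear jar is lifted, knocked or shifted by more than 15 mm (distance of spare_jar from where it was at the start of the episode above 0.015 m).
It fails at once if the pliers are lifted, knocked or shifted by more than 15 mm (distance of pliers from where it was at the start of the episode above 0.015 m).
It also fails if it takes over 51 s, if anything falls off the work surface, if the arm or the gripper's body presses on something with over 40 N, if the wrist force passes 120 N, or if a joint passes its speed limit or range.

ROBOT

A 6-joint arm with a two-finger parallel gripper is mounted at the origin on the work surface. World frame = base frame: x ahead of the robot, y to its left, z up, the work surface at z = 0. Lengths are in m, angles in rad, forces in N, time in s.
With the tool pointing down it reaches from about 0.35 to 0.775 m from the base axis. Payload 7.3 kg.
Tool frame: the origin (TCP) lies at the very end of the fingers, on their centre line; the grasp point (between the pads) lies grip_point_offset behind it (grip_point_offset is the distance from the TCP to the grasp point, in m); z points along the fingers, y is the direction in which the jaws open and shut (so a half turn about z gives the same grasp; the last joint's range is limited). The gripper opens to 92 mm and grips with 3 to 60 N. Pads are 19 mm wide; open, the fingers measure 130 mm over their backs; the gripper's body (75 mm by 190 mm) begins 47 mm behind the grasp point.
Start: joints at [-1.312, 0.342, 1.524, -0, 1.275, -0.146], TCP at [0.207, -0.483, 0.227] pointing down, gripper open.
Joint ranges: [-2.53, 2.53], [-0.77, 2.02], [0.04, 2.7], [-1, 4.14], [0.28, 2.66], [-3.11, 3.11]. Speed limits (rad/s): [2.57, 2.57, 3.14, 3.14, 3.14, 3.14].

INTERFACE

Orientations are given as [roll, pitch, yaw] about the fixed x, y, z axes, in that order (R = Rz(yaw) Ry(pitch) Rx(roll)).
In Python, from cell import * gives the robot as it stands.
- The arm moves only by the shell command python3 -m inch 'ROWS' [OPENING] [FORCE]. ROWS is JSON, a list that holds one entry, the list of rows, each a list of 4 numbers: the shift along the tool's x, y, z in mm, then the turn about the tool's z in rad. In form: [[[x, y, z, roll], ...]]. A call has 1 to 10 rows; each row shifts and turns the commanded pose from where the row before left it, along the tool's axes as they then stand; what a row does not reach is not made up. A row lasts 1/8 s, in which the tool goes at most 62.5 mm and 10.7 degrees, less where a joint would pass 70% of its speed; a pose out of reach is approached as far as the arm can. A call with a gripper value outside its range is refused whole. OPENING is the closure, from -1 (fully open) to 1 (shut), set as the call begins (- or left out, the last holds). The fingers move at their own pace and stop on an object; FORCE is the grip in N (left out, the last holds). Time passes only in rows, so rows that do not move let the fingers close. It gives the time, the measured TCP pose, the force and the opening at its end, in the units of the state.
- observe(): the state, without advancing time (a new reading comes with each control period).
- read_camera(name): name is "scene" or "top" or "wrist"; returns a dict with "img" (384x512x3 uint8, blue, green, red), "fx", "fy", "cx", "cy" (pixels), "eye" and "rotation" of the camera in the world; the wrist camera has in their place "T_tool_cam" (4x4, takes a point from camera to tool coordinates, whose origin is the TCP and whose axes are the flange's). Camera axes: x right, y down, z forward; pixel columns grow to the right and rows downward; lengths in m; the calibration is good to about 2 mm. The wrist camera is an equidistant fisheye: a pixel r from the principal point sees the ray r / f radians off the axis. A picture is of the moment at which its call begins: read the wrist's pose just before it. There is no depth.
- hand_in(): hands the job in, once; it reports no verdict.
Trained networks look in the newest picture that a camera, given by its name, has taken for a name from the list of things; names that differ only in an ending like _2 or _b are one class to them, and where a whole thing is asked for, a point or a joint stands for the part that bears it (a point fixed in the world has none). Each returns a list of dicts, best first, with "conf" (0 to 1); they miss things now and then, are a little off and sometimes report something else, mostly with a low value. They report only what shows in the picture. A call takes as long as a camera call. They do not tell look-alikes from the thing itself.
- boxes_of(camera, label): "at" ([row, column] in pixels, amid what is visible of it).
- place_of(camera, label): "at" ([row, column] in pixels: a listed point, or the origin of a listed thing).
The state is a dict: "time": time; "qpos": joint angles; "qvel": joint speeds; "joint_efforts": joint torques, N m; "tool_pos": TCP position; "tool_rot": TCP orientation; "contact_force": force on the tool from outside, world axes, zero at the start; "torque": the same for the moment, N m; "opening": finger opening in m.
Only numpy, scipy, OpenCV 4.12 (cv2) and the standard library are available. Lean on these libraries where they do the work, as an engineer would, in place of code of your own. Each camera call takes 0.05 s, during which the arm holds its last target. There are 200 camera calls.

## Working session

There is one attempt and no reset: what is moved stays moved. The work goes in short steps, Python scripts to look and compute and a shell command to move; the robot and the scene stay as the last step left them, time stands still between calls to the robot, and variables do not carry over. Pictures are saved under pics/ and viewed, about 8 in all and at most 12, crops included, and the job is handed in when it is done.

```bash
ls; mkdir -p pics; cat > h.py <<'E'
from cell import *
import numpy as np, cv2
from scipy.spatial.transform import Rotation as R
def ray(c,at):
    d=np.array([(at[1]-c["cx"])/c["fx"],(at[0]-c["cy"])/c["fy"],1.])
    return np.array(c["eye"]),np.array(c["rotation"])@d
def atz(c,at,z):
    e,d=ray(c,at); return e+d*(z-e[2])/d[2]
def tri(r):
    A=np.zeros((3,3));b=np.zeros(3)
    for e,d in r:
        d=d/np.linalg.norm(d);P=np.eye(3)-np.outer(d,d);A+=P;b+=P@e
    return np.linalg.solve(A,b)
E
python3 - <<'E'
from h import *
s=observe();print({k:np.round(v,3).tolist() for k,v in s.items()})
ims=[]
for n in("scene","top"):
    c=read_camera(n);cv2.imwrite(f"pics/{n}0.png",c["img"])
    print(n,np.round(c["eye"],3),np.round(c["rotation"],2).tolist(),c["fx"])
    for l,z in(("due_stand",0),("due_pivot",.12),("due_edge",.12),("due_red_face",.124),("due_green_face",.12),("ready_stand",0),("honey_jar",0),("spare_jar",0),("pliers",0)):
        for p in place_of(n,l)[:3]: print(l,round(p["conf"],2),np.round(p["at"]),np.round(atz(c,p["at"],z),3))
E
```

```text
pics
{'time': 0.0, 'qpos': [-1.312, 0.343, 1.525, -0.0, 1.275, -0.146], 'qvel': [-0.0, 0.0, -0.002, 0.001, 0.0, 0.001], 'joint_efforts': [-0.0, -43.124, -24.422, 0.072, 0.056, -0.0], 'tool_pos': [0.207, -0.482, 0.226], 'tool_rot': [-3.14, -0.0, 0.405], 'contact_force': [-0.372, -0.399, -0.037], 'torque': [-0.006, 0.024, -0.02], 'opening': 0.092}
scene [ 0.956 -0.32   0.895] [-2.54, 0.01, 0.82] 375.0731024133442Traceback (most recent call last):
  File "<stdin>", line 8, in <module>
  File "h.py", line 8, in atz
    e,d=ray(c,at); return e+d*(z-e[2])/d[2]
                                       ~^^^
IndexError: invalid index to scalar variable.
```

```bash
sed -i 's/np.array(c\["rotation"\])@d/R.from_euler("xyz",c["rotation"]).as_matrix()@d/' h.py
python3 - <<'E'
from h import *
ims=[]
for n in("scene","top"):
    c=read_camera(n);ims.append(c["img"])
    print(n,np.round(c["eye"],3),np.round(c["rotation"],2).tolist(),c["fx"])
    for l,z in(("due_stand",0),("due_pivot",.12),("due_edge",.12),("due_red_face",.124),("due_green_face",.12),("ready_stand",0),("honey_jar",0),("spare_jar",0),("pliers",0)):
        for p in place_of(n,l)[:3]: print(l,round(p["conf"],2),np.round(p["at"]),np.round(atz(c,p["at"],z),3))
cv2.imwrite("pics/a.png",cv2.resize(np.hstack(ims),(800,300)))
cv2.imwrite("pics/scene.png",cv2.resize(ims[0],(800,600)));cv2.imwrite("pics/top.png",cv2.resize(ims[1],(800,600)))
E
```

```text
scene [ 0.956 -0.32   0.895] [-2.54, 0.01, 0.82] 375.0731024133442
due_stand 0.88 [149. 246.] [0.377 0.167 0.   ]
due_stand 0.87 [177. 290.] [0.548 0.19  0.   ]
due_stand 0.56 [213. 340.] [0.727 0.203 0.   ]
due_pivot 0.96 [147. 298.] [0.548 0.208 0.12 ]
due_pivot 0.67 [123. 244.] [0.381 0.161 0.12 ]
due_pivot 0.62 [186. 347.] [0.721 0.203 0.12 ]
due_edge 0.94 [126. 216.] [0.336 0.098 0.12 ]
due_edge 0.78 [161. 270.] [0.528 0.121 0.12 ]
due_edge 0.63 [203. 325.] [0.715 0.126 0.12 ]
due_red_face 0.95 [155. 282.] [0.538 0.155 0.124]
due_red_face 0.84 [122. 227.] [0.348 0.129 0.124]
due_red_face 0.83 [195. 333.] [0.714 0.157 0.124]
due_green_face 0.8 [157. 281.] [0.539 0.151 0.12 ]
due_green_face 0.8 [195. 334.] [0.714 0.159 0.12 ]
due_green_face 0.72 [126. 224.] [0.351 0.115 0.12 ]
ready_stand 0.62 [267. 180.] [ 0.551 -0.214  0.   ]
honey_jar 0.74 [244. 282.] [0.682 0.017 0.   ]
spare_jar 0.7 [264. 183.] [ 0.549 -0.203 -0.   ]
spare_jar 0.59 [332. 216.] [ 0.734 -0.25   0.   ]
pliers 0.72 [117. 318.] [0.442 0.432 0.   ]
pliers 0.46 [157. 283.] [0.478 0.229 0.   ]
pliers 0.46 [331. 215.]
[... 401 characters left out ...]
1 0.131 0.12 ]
due_edge 0.83 [255. 238.] [0.347 0.089 0.12 ]
due_red_face 0.73 [132. 218.] [0.723 0.155 0.124]
due_red_face 0.65 [188. 218.] [0.548 0.151 0.124]
due_red_face 0.61 [251. 228.] [0.357 0.121 0.124]
due_green_face 0.88 [251. 227.] [0.357 0.122 0.12 ]
due_green_face 0.82 [138. 215.] [0.704 0.164 0.12 ]
due_green_face 0.79 [189. 215.] [0.544 0.161 0.12 ]
ready_stand 0.82 [192. 328.] [ 0.554 -0.207  0.   ]
honey_jar 0.69 [189. 226.] [0.565 0.133 0.   ]
honey_jar 0.53 [152. 262.] [0.691 0.014 0.   ]
spare_jar 0.74 [142. 332.] [ 0.727 -0.224  0.   ]
spare_jar 0.61 [192. 329.] [ 0.556 -0.208  0.   ]
pliers 0.88 [223. 133.] [0.452 0.433 0.   ]
pliers 0.15 [153. 260.] [0.688 0.02  0.   ]
```

View pics/scene.png

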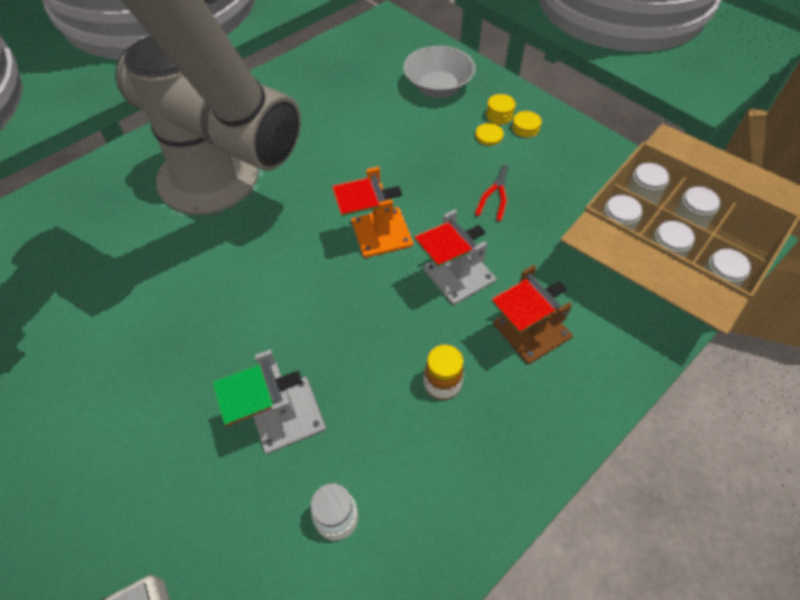

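View pics/top.png

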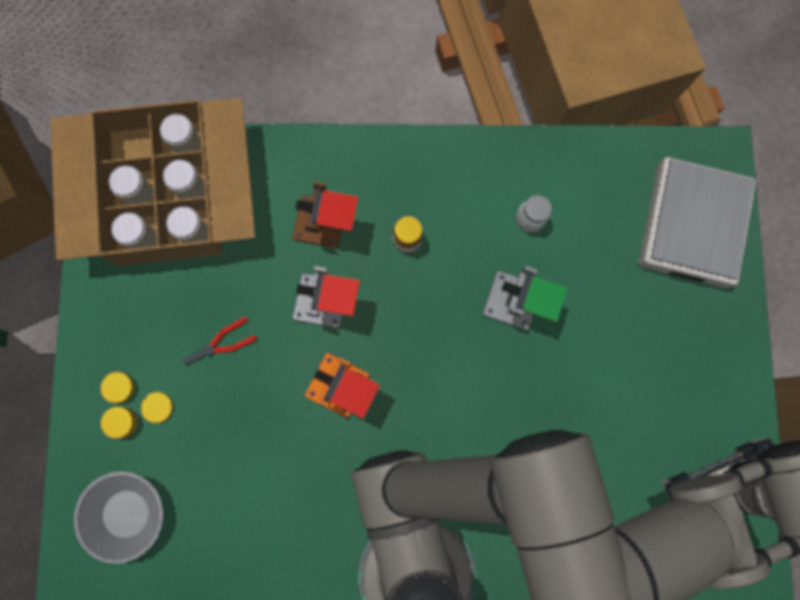

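```bash
python3 - <<'E'
from h import *
C={n:read_camera(n) for n in("scene","top")}
Q={}
for n,at in(("scene",(155,282)),("top",(188,218))):
    im=C[n]["img"].astype(int);m=((im[...,2]>140)&(im[...,1]<90)&(im[...,0]<90)).astype(np.uint8)
    k,l,st,ce=cv2.connectedComponentsWithStats(m);i=l[at]
    big=cv2.resize((l==i).astype(np.float32),None,fx=8,fy=8,interpolation=cv2.INTER_LINEAR)
    cn=max(cv2.findContours((big>.5).astype(np.uint8),0,2)[0],key=cv2.contourArea)
    h=cv2.convexHull(cn)
    for e in np.arange(4,40,1.):
        q=cv2.approxPolyDP(h,e,True)[:,0]
        if len(q)<=4:break
    q=(q+.5)/8-.5
    q=q[:,::-1]; w=np.array([atz(C[n],a,.125) for a in q])
    c=w.mean(0);q=q[np.argsort(np.arctan2(w[:,1]-c[1],w[:,0]-c[0]))]
    Q[n]=q;print(n,st[i],q.round(1).tolist(),ce[i])
for j in range(4): print(tri([ray(C[n],Q[n][j]) for n in C]).round(4))
print("centre",tri([ray(C[n],Q[n].mean(0)) for n in C]).round(4))
for l,a,b in(("pivot",(147,298),(185,199)),("edge",(161,270),(190,225))):
    pass
for l in("due_pivot","due_edge","due_stand","due_red_face"):
    L=[]
    for n,g in(("scene",(160,285)),("top",(190,212))):
        p=min(place_of(n,l),key=lambda p:np.hypot(*(np.array(p["at"])-g)));L.append(ray(C[n],p["at"]))
    t=tri(L);print(l,t.round(4),[round(float(np.linalg.norm(np.cross(t-e,d/np.linalg.norm(d)))),4) for e,d in L])
E
```

```text
scene [266 142  36  27 549] [[150.9, 265.6], [168.4, 279.9], [159.1, 301.4], [141.6, 286.1]] [283.60837887 155.14025501]
top [203 176  27  26 527] [[201.4, 225.1], [179.9, 229.4], [175.6, 207.9], [197.1, 202.6]] [216.08538899 188.4345351 ]
[0.5044 0.1293 0.1319]
[0.5705 0.1167 0.1303]
[0.5849 0.1825 0.1247]
[0.5172 0.1963 0.1274]
centre [0.5442 0.1562 0.1277]
due_pivot [0.4902 0.1088 0.2553] [0.0354, 0.0354]
due_edge [0.5411 0.1188 0.1434] [0.0016, 0.0016]
due_stand [0.55   0.1944 0.0064] [0.0002, 0.0002]
due_red_face [0.5458 0.1502 0.1317] [0.0009, 0.0009]
```

```bash
python3 -m inch '[[[47,-36,0,0],[47,-36,0,0],[47,-36,0,0],[47,-36,0,0],[47,-36,0,0],[47,-36,0,0],[47,-36,0,0],[47,-36,0,0],[47,-36,0,0],[47,-36,0,0]]]' 1 10; python3 -m inch '[[[25,-17,0,0],[25,-17,0,0],[0,0,0,-0.161],[0,0,0,-0.161],[0,0,0,-0.161],[0,0,0,-0.161],[0,0,0,-0.161],[0,0,0,-0.161],[0,0,0,0]]]'
python3 - <<'E'
from h import *
print(grip_point_offset if 'grip_point_offset' in globals() else None)
c=read_camera("wrist");cv2.imwrite("pics/w1.png",c["img"]);print({k:np.round(v,3).tolist() for k,v in c.items() if k!="img"})
E
```

```text
time: 2.85
tool_pos: [0.4978, 0.0353, 0.2269]
tool_rot: [3.141, -0.001, 0.405]
contact_force: [0.4, -0.8, 0.1]
opening: 0.0006
time: 3.98
tool_pos: [0.5296, 0.0844, 0.2267]
tool_rot: [3.142, 0.0, 1.369]
contact_force: [0.2, 0.5, 0.4]
opening: 0.0002
0.0188
{'fx': 297.319, 'fy': 297.319, 'cx': 256.693, 'cy': 191.284, 'T_tool_cam': [[-0.0, -0.956, -0.295, 0.078], [1.0, -0.0, 0.0, 0.001], [-0.001, -0.295, 0.956, -0.157], [0.0, 0.0, 0.0, 1.0]]}
```

View pics/w1.png

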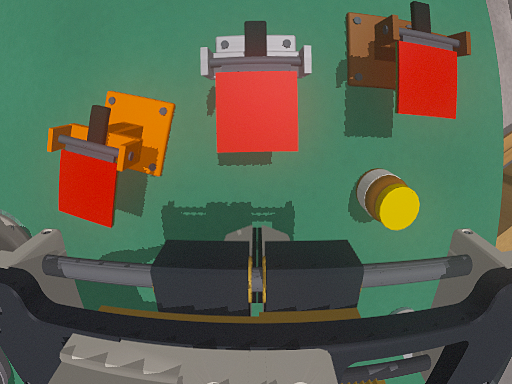

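```bash
cat >> h.py <<'E'
from scipy.optimize import least_squares
def wray(c,at):
    u=np.array([at[1]-c["cx"],at[0]-c["cy"]]);r=np.hypot(*u);t=r/c["fx"]
    d=np.r_[u/r*np.sin(t),np.cos(t)];T=np.array(c["T_tool_cam"]);return T[:3,3],T[:3,:3]@d
def redquad(im,at):
    im=im.astype(int);m=((im[...,2]>140)&(im[...,1]<120)&(im[...,0]<120)).astype(np.uint8)
    l=cv2.connectedComponents(m)[1]
    cn=max(cv2.findContours((l==l[at]).astype(np.uint8),0,2)[0],key=cv2.contourArea)
    for e in np.arange(2,12,.5):
        q=cv2.approxPolyDP(cv2.convexHull(cn),e,True)[:,0]
        if len(q)<=4:break
    return q[:,::-1]
E
python3 - <<'E'
from h import *
s=observe();c=read_camera("wrist");q=redquad(c["img"],(110,257)).astype(float);print(q.tolist())
top=q[np.argsort(q[:,0])]; inn=top[:2][np.argsort(top[:2,1])];out=top[2:][np.argsort(top[2:,1])]
z0=-(0.12-s["tool_pos"][2])  # pivot tool z
rays=[wray(c,a) for a in np.vstack([inn,out])]
print([np.round(d,3).tolist() for e,d in rays])
def f(p,ret=0):
    px,py,psi,th=p;r=[]
    ps=[]
    for (rr,w) in((.01,-.035),(.01,.035),(.08,-.035),(.08,.035)):
        a=-rr*np.cos(th)+.004*np.sin(th); h=rr*np.sin(th)+.004*np.cos(th)
        ps.append([px+a*np.cos(psi)-w*np.sin(psi),py+a*np.sin(psi)+w*np.cos(psi),z0-h])
    for P,(e,d) in zip(ps,rays):
        v=np.array(P)-e;r+=list(v/np.linalg.norm(v)-d)
    return r
for _ in [0]:
    o=least_squares(f,[.115,0,0,.1]);print(o.x.round(4),np.abs(o.fun).max(),s["tool_pos"],s["contact_force"])
E
```

```text
[[70.0, 295.0], [150.0, 297.0], [152.0, 217.0], [72.0, 215.0]]
[[0.104, -0.136, 0.985], [0.11, 0.125, 0.986], [-0.164, -0.132, 0.978], [-0.157, 0.135, 0.978]]
[ 0.1159 -0.0006 -0.0246  0.0444] 0.0026350818819569355 [0.52959337 0.08435096 0.22668361] [ 0.1099721   0.38201052 -0.42048317]
```

```bash
python3 -m inch '[[[0,0,35,-0.025],[0,0,40,0],[0,0,37,0],[10,0,0,0],[7,0,0,0],[0,0,0,0],[0,0,0,0]]]' 
python3 - <<'E'
from h import *
c=read_camera("wrist");cv2.imwrite("pics/w2.png",c["img"][:330])
print(observe()["contact_force"])
E
```

```text
time: 4.95
tool_pos: [0.5331, 0.1013, 0.1159]
tool_rot: [3.139, -0.0, 1.396]
contact_force: [-0.2, 0.2, 0.5]
opening: 0.0004
[ 0.04411416 -0.09679677 -0.15491438]
```

View pics/w2.png

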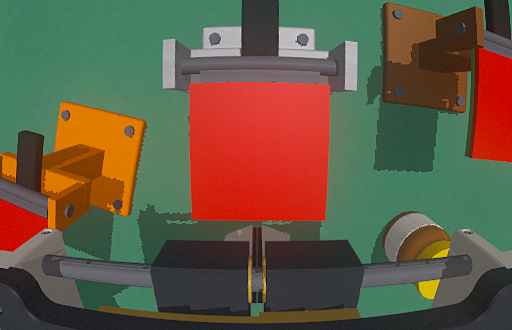

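```bash
python3 -m inch '[[[6,0,6,0],[0,0,0,0],[1,0,0,0],[0,0,0,0]]]'; python3 -m inch '[[[1,0,0,0],[0,0,0,0]]]';python3 -m inch '[[[1,0,0,0],[0,0,0,0]]]';python3 -m inch '[[[1,0,0,0],[0,0,0,0]]]'
```

```text
time: 5.5
tool_pos: [0.5338, 0.108, 0.1087]
tool_rot: [3.142, 0.0, 1.396]
contact_force: [-0.4, 0.1, -0.6]
opening: 0.0005
time: 5.75
tool_pos: [0.534, 0.109, 0.1088]
tool_rot: [3.141, 0.0, 1.396]
contact_force: [0.1, -0.3, -0.3]
opening: 0.0005
time: 6.0
tool_pos: [0.5341, 0.11, 0.1087]
tool_rot: [3.142, 0.0, 1.396]
contact_force: [0.5, -0.7, 0.6]
opening: 0.0003
time: 6.25
tool_pos: [0.5342, 0.1104, 0.1087]
tool_rot: [-3.141, 0.001, 1.396]
contact_force: [-0.4, -4.8, 0.2]
opening: 0.0004
```

```bash
python3 -m inch '[[[0,0,-2,0],[0,0,-2,0]]]'; python3 -m inch '[[[0,0,-2,0],[0,0,-2,0]]]'
```

```text
time: 6.5
tool_pos: [0.5343, 0.1107, 0.1128]
tool_rot: [-3.141, 0.0, 1.396]
contact_force: [-0.7, -3.8, -0.2]
opening: 0.0004
time: 6.75
tool_pos: [0.5343, 0.1112, 0.1169]
tool_rot: [3.141, -0.0, 1.396]
contact_force: [-0.6, -2.5, -0.7]
opening: 0.0006
```

```bash
python3 -m inch '[[[0.5,0,-2,0],[0.5,0,-2,0]]]'; python3 - <<'E'
from h import *
c=read_camera("wrist");cv2.imwrite("pics/w3.png",c["img"][:330])
E
```

```text
time: 7.0
tool_pos: [0.5345, 0.112, 0.1209]
tool_rot: [3.142, 0.0, 1.396]
contact_force: [-0.3, -3.0, -1.0]
opening: 0.0002
```

View pics/w3.png

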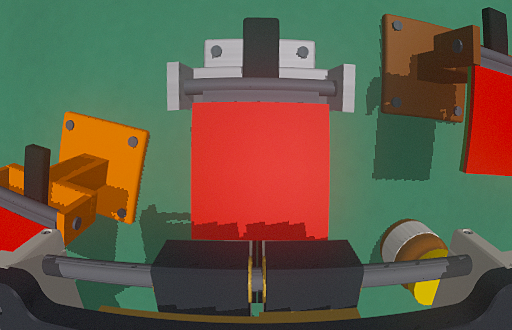

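```bash
python3 -m inch '[[[1,0,-2.5,0],[1,0,-2.5,0]]]'; python3 -m inch '[[[1.2,0,-2.5,0],[1.2,0,-2.5,0]]]';python3 - <<'E'
from h import *
c=read_camera("scene");p=place_of("scene","due_edge")
cv2.imwrite("pics/s4.png",cv2.resize(c["img"][80:240,190:400],None,fx=3.5,fy=3.5,interpolation=2))
print([(q["conf"],q["at"]) for q in p])
E
```

```text
time: 7.3
tool_pos: [0.5347, 0.1134, 0.1259]
tool_rot: [-3.141, 0.001, 1.396]
contact_force: [-0.9, -6.2, 0.4]
opening: 0.0003
time: 7.55
tool_pos: [0.5351, 0.1151, 0.131]
tool_rot: [-3.141, 0.002, 1.396]
contact_force: [-2.9, -9.7, 3.3]
opening: 0.0007
[(0.9, [126.6, 214.8]), (0.6, [202.5, 324.9]), (0.35, [155.4, 272.8])]
```

View pics/s4.png

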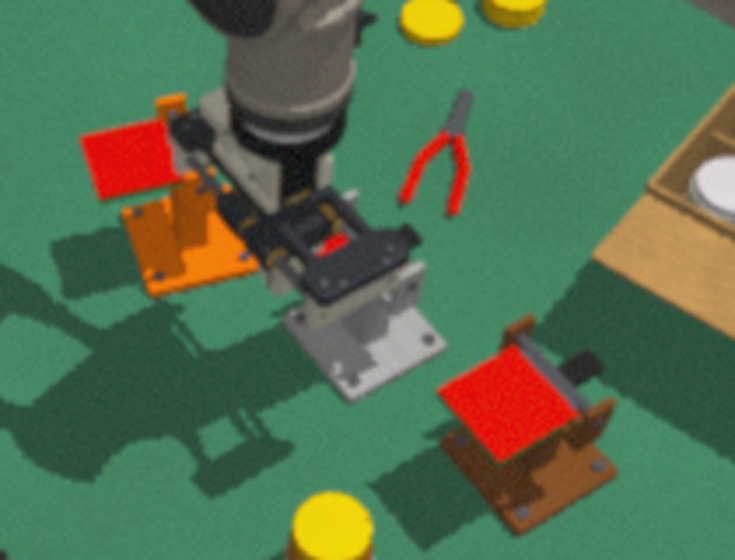

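```bash
python3 -m inch '[[[0,0,-2,0],[0.5,0,-2,0]]]'; python3 -m inch '[[[1,0,-3,0],[1,0,-3,0]]]'
```

```text
time: 7.9
tool_pos: [0.5353, 0.1165, 0.135]
tool_rot: [3.141, 0.0, 1.396]
contact_force: [-0.7, -4.0, 0.9]
opening: 0.0002
time: 8.15
tool_pos: [0.5358, 0.1191, 0.1409]
tool_rot: [3.141, -0.0, 1.396]
contact_force: [-0.2, -2.2, 0.2]
opening: 0.0006
```

```bash
python3 -m inch '[[[2,0,-3,0],[2,0,-3,0],[2,0,-3,0],[0,0,0,0]]]'; python3 -m inch '[[[3,0,-2,0],[3,0,-2,0],[3,0,-2,0],[3,0,-2,0],[0,0,0,0]]]'
```

```text
time: 8.65
tool_pos: [0.5369, 0.1249, 0.1501]
tool_rot: [3.141, -0.0, 1.396]
contact_force: [-1.0, -2.7, 1.8]
opening: 0.0008
time: 9.28
tool_pos: [0.5391, 0.1366, 0.158]
tool_rot: [3.141, -0.0, 1.396]
contact_force: [-0.2, -3.5, 1.9]
opening: 0.0005
```

```bash
python3 -m inch '[[[4,0,-1,0],[4,0,-1,0],[4,0,-1,0],[4,0,-1,0],[4,0,0,0],[4,0,0,0],[0,0,0,0]]]'; python3 -m inch '[[[4,0,0,0],[4,0,0,0],[4,0,0,0],[4,0,0,0],[4,0,0,0],[4,0,0,0],[0,0,0,0]]]'
```

```text
time: 10.15
tool_pos: [0.5429, 0.1606, 0.1615]
tool_rot: [-3.141, -0.0, 1.396]
contact_force: [-0.5, -1.3, -0.6]
opening: 0.0003
time: 11.02
tool_pos: [0.5472, 0.1841, 0.1616]
tool_rot: [-3.142, -0.0, 1.396]
contact_force: [-0.2, 0.0, 0.9]
opening: 0.0006
```

```bash
python3 - <<'E'
from h import *
a=read_camera("scene")["img"];b=read_camera("wrist")["img"]
cv2.imwrite("pics/s5.png",np.hstack([cv2.resize(a[90:218,220:348],(384,384),interpolation=2),cv2.resize(b,(416,312))[[*range(312)]+[311]*72]]))
print(observe()["contact_force"])
E
```

```text
[-0.46439914  0.83953785 -0.85397028]
```

View pics/s5.png

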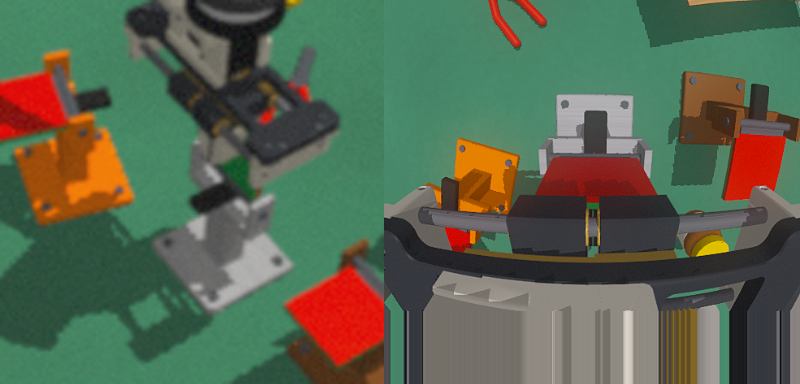

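```bash
python3 -m inch '[[[4,0,0,0],[4,0,0,0],[4,0,0,0],[4,0,0,0],[4,0,0,0],[0,0,0,0]]]'; python3 -m inch '[[[4,0,0,0],[4,0,0,0],[4,0,0,0],[4,0,0,0],[4,0,0,0],[4,0,0,0],[0,0,0,0]]]'
```

```text
time: 11.88
tool_pos: [0.5507, 0.2038, 0.1617]
tool_rot: [3.141, -0.0, 1.396]
contact_force: [0.1, -0.0, 0.3]
opening: 0.0005
time: 12.75
tool_pos: [0.5549, 0.2275, 0.1617]
tool_rot: [3.141, -0.0, 1.396]
contact_force: [-0.2, -0.1, 0.3]
opening: 0.0003
```

```bash
python3 -m inch '[[[4,0,1,0],[4,0,1,0]]]'; python3 - <<'E'
from h import *
a=read_camera("scene")["img"];b=read_camera("wrist")["img"]
cv2.imwrite("pics/s6.png",np.hstack([cv2.resize(a[80:208,230:358],(384,384),interpolation=2),cv2.resize(b,(416,312))[[*range(312)]+[311]*72]]))
E
```

```text
time: 13.0
tool_pos: [0.5563, 0.2351, 0.1596]
tool_rot: [3.141, 0.0, 1.396]
contact_force: [0.4, -0.4, 0.6]
opening: 0.0005
```

View pics/s6.png

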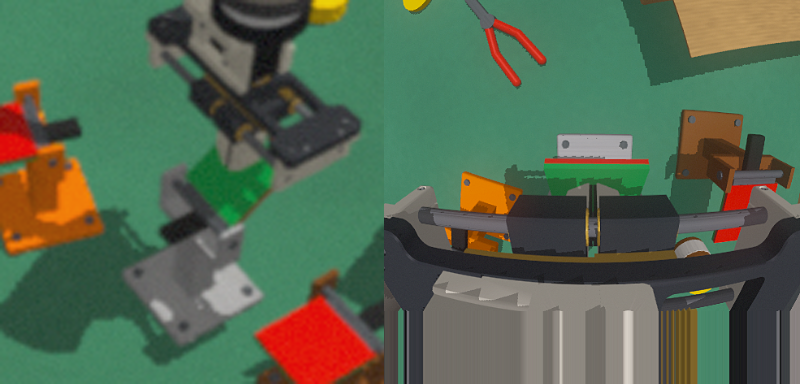

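```bash
python3 -m inch '[[[4,0,3,0],[4,0,3,0],[4,0,4,0],[3,0,4,0],[3,0,4,0],[0,0,4,0],[0,0,3,0],[0,0,3,0],[0,0,0,0]]]'; python3 -m inch '[[[0,0,2,0],[0,0,1.5,0],[0,0,1.5,0],[0,0,0,0]]]'
```

```text
time: 14.22
tool_pos: [0.5592, 0.2525, 0.1314]
tool_rot: [-3.141, 0.0, 1.396]
contact_force: [0.0, -0.6, -0.3]
opening: 0.0002
time: 14.72
tool_pos: [0.5593, 0.2526, 0.1265]
tool_rot: [-3.141, 0.0, 1.396]
contact_force: [-1.0, -0.4, -0.2]
opening: 0.0002
```

```bash
for i in 1 2; do python3 -m inch '[[[0,0,1,0],[0,0,0.5,0],[0,0,0,0]]]'; done; python3 -m inch '[[[0,0,0.7,0],[0,0,0,0]]]'
```

```text
time: 15.1
tool_pos: [0.5593, 0.2526, 0.1251]
tool_rot: [-3.142, 0.0, 1.396]
contact_force: [-0.1, 0.1, 0.1]
opening: 0.0003
time: 15.48
tool_pos: [0.5594, 0.2527, 0.1242]
tool_rot: [3.141, -0.0, 1.396]
contact_force: [-1.3, -0.6, 4.2]
opening: 0.0005
time: 15.72
tool_pos: [0.5594, 0.2527, 0.1241]
tool_rot: [3.141, -0.0, 1.396]
contact_force: [-3.4, 0.1, 9.0]
opening: 0.0005
```

```bash
python3 -m inch '[[[0,0,0,0],[0,0,0,0],[0,0,-3,0],[0,0,-20,0],[0,0,-40,0],[0,0,-40,0],[-50,0,0,0],[-50,0,0,0],[-50,0,0,0],[0,0,0,0]]]'; python3 - <<'E'
from h import *
a=read_camera("scene");b=read_camera("wrist")
cv2.imwrite("pics/s7.png",np.hstack([cv2.resize(a["img"],(400,300)),cv2.resize(b["img"],(400,300))]))
im=b["img"].astype(int);m=(im[...,1]>110)&(im[...,2]<60)&(im[...,0]<90)
print(observe()["contact_force"])
for l,z in(("honey_jar",0),("spare_jar",0),("pliers",0)):
    print(l,[np.round(atz(a,p["at"],z),3).tolist() for p in place_of("scene",l)[:2]])
E
```

```text
time: 16.98
tool_pos: [0.5329, 0.1022, 0.226]
tool_rot: [-3.141, 0.001, 1.392]
contact_force: [-0.5, 0.2, -0.6]
opening: 0.0007
[-0.51030664  0.52445074  0.39176319]
honey_jar [[0.686, 0.021, 0.0]]
spare_jar [[0.733, -0.256, 0.0]]
pliers [[0.454, 0.414, 0.0]]
```

View pics/s7.png

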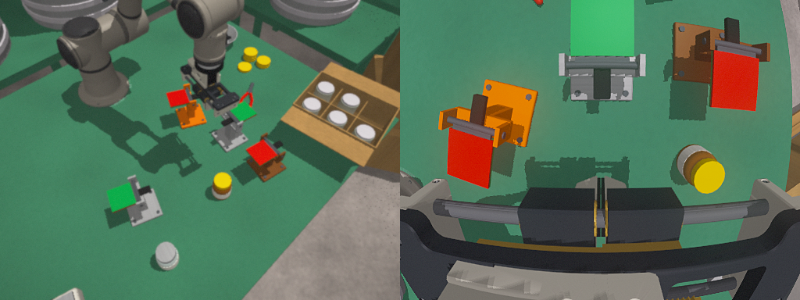

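Green face up and flat, with the arm clear of everything. Handing in.

```bash
python3 -c "
from cell import *
print(hand_in())"
```

```text
the job is handed in; nothing more can be done
None
```

The red flag's paddle is now over its pivot and lying flat with the green face up. I handed the job in at about 17 s on the robot's clock; no verdict was reported.

**How it was done:** I used closed fingertips, with the tool pointing down throughout. Because the tool can't be tilted, the fingers could not reach fully under the paddle. They pressed lightly on its outer edge while moving up, then pushed the green side over the pivot and pressed it down. The fingers were never closed on the paddle.

**Last checks:**
- **Flat:** pressing down met a firm stop with the fingertips at 124 mm above the bench, the height of the paddle's top face when level. The force there was about 9 N. I did not measure the final angle any other way.
- **Appearance:** the last pictures show the green face up, with the other green flag still lying flat.
- **Jars and pliers:** they look undisturbed in the pictures, and the robot did not go near them. The honey jar's estimate agreed to about 6 mm. The scene camera's estimates for the spare jar and pliers shifted by 6 to 22 mm, more than the 15 mm limit for the pliers. I took that as detector scatter, since the start estimates already differed by up to 26 mm between cameras, and did not check it further.
- **Forces:** the sideways force on the paddle's edge briefly reached about 10 N during the lift. The robot was touching nothing at hand-in.

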